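# Wedge a rocking weld-up box steady

### The job

The steel weld-up box on the bench rocks because one of its four feet is too short, the one at the corner nearest the wedge and opposite the stop bars. Without picking anything up, push the metal wedge, thin end first, under the short foot until the box no longer rocks but still stands level on its other feet, then prove it: press down for a moment, firmly, on the top of the box right above that foot, and the box must not give. Leave the wedge carrying that corner, the box where it stood and the things lying around undisturbed, and take the hand away.

Things in the scene. Friction and masses are not known exactly. Their poses are not given: they have to be found in the camera images.
- box: Loose closed steel box, 220 (x) x 170 (y) mm, about 3 kg, underside 28 mm and flat top 78 mm above the bench, on four domed feet (24 mm diameter) at x = +-90, y = +-65 mm. Stop bars and a pad on the top (to 92 mm) at the +x and +y edges. It stands level on three feet; 2 to 5 N on the top over the short foot rocks it. Origin: centre in plan, at bench height; z up.
- short_foot (a point): Point at bench height straight below the axis of the short foot, at the box's (-x,-y) corner, at (-90, -65, 0) mm in the box's frame, 20 mm in from both edges. The foot ends in a dome of 12 mm radius; the gap under it differs every time, 6 to 13 mm, and is not given. The foot is seized: it does not slide.
- corner_top (a point): Point on the flat top face of the box straight above the short foot, 78 mm above the bench, 20 mm in from both edges: press here (within about 40 mm).
- wedge: Loose aluminium wedge, 140 (x) x 50 (y) mm, 0.24 kg, on the bench on the box's -y side, roughly pointing at the short foot. Top slopes evenly from 22 mm at the thick end (-x, upright flat face) to 3 mm at the thin end (+x). Origin: centre of its underside. Slides under 1 to 2 N; once it meets the foot the push climbs steeply; driven past about 12 N it jacks up or shoves the box.
- angle: Bystander: offcut of steel angle, 90 x 40 x 40 mm, lying on the bench beside the wedge's lane. Origin under its centre.
- disc: Bystander: black grinding disc, 100 mm diameter, 6 mm thick, lying flat on the robot's side of the box. Origin under its centre.
- magnet: Bystander: square red welding magnet 70 x 70 x 20 mm lying flat on the robot's side of the box. Origin under its centre.
- wrench: Bystander: steel wrench, about 200 mm long, lying to the right, beyond the wedge. Origin near its middle.
- tube: Bystander: square steel tube offcut 110 x 30 x 30 mm lying on the box's +y side. Origin under its centre.
There are look-alikes about, which are no part of the job. Several things have the shape of the wedge; the one meant has the colours described above.

How it is judged:
By the outcome, as a careful person would: the job done as asked, in the order asked, and still so for the second after the job is handed in, with the robot touching nothing.
It also fails if it takes over 45 s, if anything falls off the work surface, if the arm or the gripper's body presses on something with over 40 N, if the wrist force passes 120 N, or if a joint passes its speed limit or range.

### The arm

A 6-joint arm with a two-finger parallel gripper is mounted at the origin on the work surface. World frame = base frame: x ahead of the robot, y to its left, z up, the work surface at z = 0. Lengths are in m, angles in rad, forces in N, time in s.
With the tool pointing down it reaches from about 0.225 to 0.875 m from the base axis. Payload 3.4 kg.
Tool frame: the origin (TCP) lies at the very end of the fingers, on their centre line; the grasp point (between the pads) lies 19 mm behind it; z points along the fingers, y is the direction in which the jaws open and shut (so a half turn about z gives the same grasp; the last joint's range is limited). The gripper opens to 85 mm and grips with 20 to 120 N. Pads are 22 mm wide; open, the fingers measure 114 mm over their backs; the gripper's body (76 mm by 85 mm) begins 54 mm behind the grasp point. The pads swing forward as they close: fully open they stand 13 mm farther back than shut.
Start: joints at [1.009, 0.276, 1.505, -0, 1.361, -0.121], TCP at [0.245, 0.52, 0.231] pointing down, gripper open.
Joint ranges: [-2.89, 2.89], [-0.75, 2.08], [0.22, 2.7], [-1.18, 4.32], [0.11, 2.71], [-2.7, 2.7]. Speed limits (rad/s): [2.57, 2.57, 3.14, 3.14, 3.14, 3.14].

### API

Orientations are given as a rotation vector (axis times angle).
In Python, from plant import sensors, optics, ctrl gives the robot as it stands. The module is installed in compiled form; this text tells all that it offers.
- The arm moves only by the tool apply_moves, never from a script. Its arguments are lists of equal length, an entry for each row: "dp": the shift along the tool's x, y, z normalised to -1 to 1, where 1 is 20 cm, a list of three; "rot": the turn, a rotation vector about the tool's x, y, z normalised to -1 to 1, where 1 is 2 pi rad, a list of three; "grip": the opening, from -1 (shut) to 1 (fully open), so that 0 is half open. A call has 1 to 20 rows; each row is the pose to reach, as a shift and turn from the pose measured when the call began, along the tool's axes at that moment, turning the shorter way round; what a row does not reach only later rows make up. A row lasts 1/10 s, in which the tool goes at most 50 mm and 8.59 degrees, less where a joint would pass 70% of its speed; a pose out of reach is approached as far as the arm can. A call with a number of a shift or a turn outside -1 to 1 is refused whole. A call with a gripper value outside its range is refused whole. The fingers move at their own pace and stop on an object; "force" is the grip in N (left out, the last holds). Time passes only in rows, so rows that repeat a pose let the fingers close. It gives the time, the measured TCP pose, the force and the opening at its end, in the units of the state.
- sensors.get_state(): the state, without advancing time (a new reading comes with each control period).
- optics.snapshot(name): name is "side" or "top"; returns a dict with "pixels" (384x512x3 uint8, red, green, blue), "fx", "fy", "cx", "cy" (pixels), "world_from_camera" (4x4, takes a point from camera to world coordinates). Camera axes: x right, y down, z forward; pixel columns grow to the right and rows downward; lengths in m; the calibration is good to about 2 mm. A picture is of the moment at which its call begins. There is no depth.
- ctrl.close_job(): hands the job in, once; it reports no verdict.
The state is a dict: "clock": time; "joints": joint angles; "dq": joint speeds; "joint_torque": joint torques, N m; "tool_pos": TCP position; "orientation": TCP orientation; "wrist_force": force on the tool from outside, world axes, zero at the start; "torque": the same for the moment, N m; "finger_gap": finger opening in m.
Only numpy, scipy, OpenCV 4.12 (cv2) and the standard library are available. Lean on these libraries where they do the work, as an engineer would, in place of code of your own. Each camera call takes 0.05 s, during which the arm holds its last target. There are 200 camera calls.

## Working session

There is one attempt and no reset: what is moved stays moved. The work goes in short steps, Python scripts to look and compute and a tool call to move; the robot and the scene stay as the last step left them, time stands still between calls to the robot, and variables do not carry over. Pictures are saved under pics/ and viewed, about 8 in all and at most 12, crops included, and the job is handed in when it is done.

Besides the shell and the picture viewer there is one more tool, called by a JSON object that holds its "op" and its "data". apply_moves: Moves the arm, as the interface text tells. Scaled input: -1 to 1 covers 20 cm each way for a shift and 2 pi rad each way for a turn. Its arguments: {"type":"object","properties":{"dp":{"type":"array"},"rot":{"type":"array"},"grip":{"type":"array"},"force":{"type":"number"}},"required":["dp","rot","grip"]}

```bash
mkdir -p pics; cat > h.py <<'E'
import numpy as np, cv2
from plant import sensors, optics, ctrl
def snap(n,f=None):
    s=optics.snapshot(n)
    np.savez(f'pics/{n}_cal.npz',**{k:v for k,v in s.items()})
    if f: cv2.imwrite('pics/'+f,s['pixels'][:,:,::-1])
    return s
def ray(s,u,v):
    T=np.array(s['world_from_camera']); d=T[:3,:3]@np.array([(u-s['cx'])/s['fx'],(v-s['cy'])/s['fy'],1.]); return T[:3,3],d
def onz(s,u,v,z):
    o,d=ray(s,u,v); return o+d*(z-o[2])/d[2]
def proj(s,p):
    T=np.array(s['world_from_camera']); c=T[:3,:3].T@(np.array(p)-T[:3,3]); return np.array([s['fx']*c[0]/c[2]+s['cx'],s['fy']*c[1]/c[2]+s['cy']])
def tri(s1,p1,s2,p2):
    o1,d1=ray(s1,*p1);o2,d2=ray(s2,*p2)
    t=np.linalg.lstsq(np.c_[d1,-d2],o2-o1,rcond=None)[0]
    a,b=o1+t[0]*d1,o2+t[1]*d2; return (a+b)/2,np.linalg.norm(a-b)
E
python3 - <<'E'
from h import *
a=snap('top','top0.png');b=snap('side','side0.png')
for s in(a,b): print(np.round(s['world_from_camera'],3),s['fx'],s['cx'],s['cy'])
cv2.imwrite('pics/both.png',cv2.resize(np.vstack([a['pixels'],b['pixels']])[:,:,::-1],None,fx=.78,fy=.78,interpolation=cv2.INTER_AREA))
cv2.imwrite('pics/top1.png',cv2.resize(a['pixels'][:,:,::-1],None,fx=1.5,fy=1.5,interpolation=cv2.INTER_CUBIC))
cv2.imwrite('pics/side1.png',cv2.resize(b['pixels'][:,:,::-1],None,fx=1.5,fy=1.5,interpolation=cv2.INTER_CUBIC))
print(sensors.get_state())
E
```

```text
[[ 0.006 -0.991  0.137  0.373]
 [-1.    -0.002  0.024 -0.033]
 [-0.023 -0.137 -0.99   0.971]
 [ 0.     0.     0.     1.   ]] 356.1831830515653 251.41319350164736 192.60096399030715
[[ 0.995 -0.063  0.08   0.424]
 [-0.1   -0.746  0.658 -0.684]
 [ 0.018 -0.663 -0.749  0.828]
 [ 0.     0.     0.     1.   ]] 381.94447416346065 259.65699845810167 192.9883893997003
{'clock': 0.1, 'joints': array([ 1.00901131e+00,  2.76525632e-01,  1.50605812e+00, -2.22405064e-05,
        1.36072069e+00, -1.21013134e-01]), 'dq': array([ 8.01787309e-04, -1.05404760e-03, -2.39021580e-03, -1.90527213e-04,
        8.99833024e-05,  1.30128799e-03]), 'joint_torque': array([ 2.20744296e-03, -4.17700052e+01, -2.46405548e+01, -1.99804217e-04,
        5.73398487e-03,  1.61892507e-05]), 'tool_pos': array([0.24506436, 0.51960314, 0.23050917]), 'orientation': array([-6.86643611e-01, -3.06506877e+00,  2.54467918e-03]), 'wrist_force': array([0.74830519, 0.33677422, 0.16021807]), 'torque': array([ 0.0038868 , -0.03437825, -0.01527547]), 'finger_gap': 0.08551024569145922}
```

View pics/top1.png

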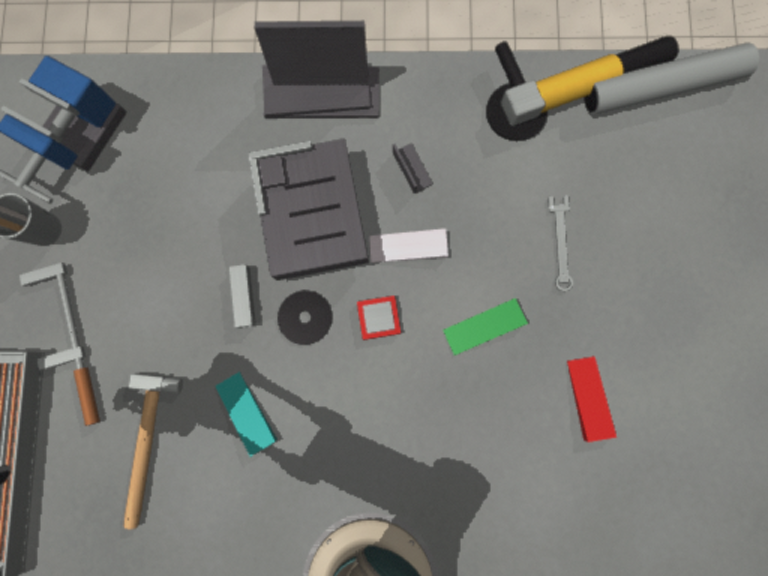

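View pics/side1.png

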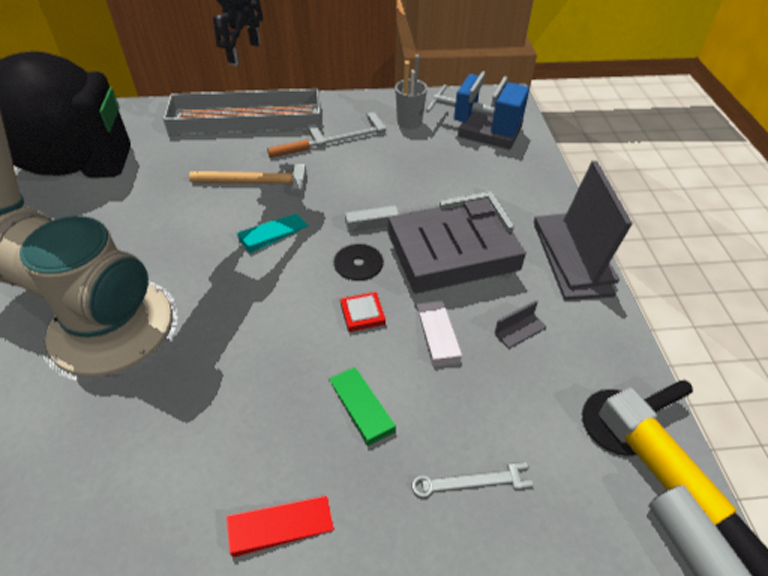

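The top view (1.5x pixels) shows the box at (315,207), the bare-metal wedge at (412,245), the angle at (411,168), the magnet at (380,317), the disc at (305,317), the tube at (240,296) and the wrench at (562,243). Wedge-shaped candidates are light metal (412,245), green (487,327), red (592,398) and teal (246,413). Only the metal-coloured one fits, and it lies by the short foot. I'll confirm it in an enlarged crop.

```bash
python3 - <<'E'
import cv2,numpy as np
a=cv2.imread('pics/top0.png')[85:195,160:310];b=cv2.imread('pics/side0.png')[120:250,225:375]
f=lambda i:cv2.resize(i,None,fx=5.2,fy=5.2,interpolation=cv2.INTER_CUBIC)
cv2.imwrite('pics/ca.png',f(a));cv2.imwrite('pics/cb.png',cv2.resize(b,None,fx=4.6,fy=4.6,interpolation=cv2.INTER_CUBIC))
E
```

```text
(no output)
```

View pics/ca.png

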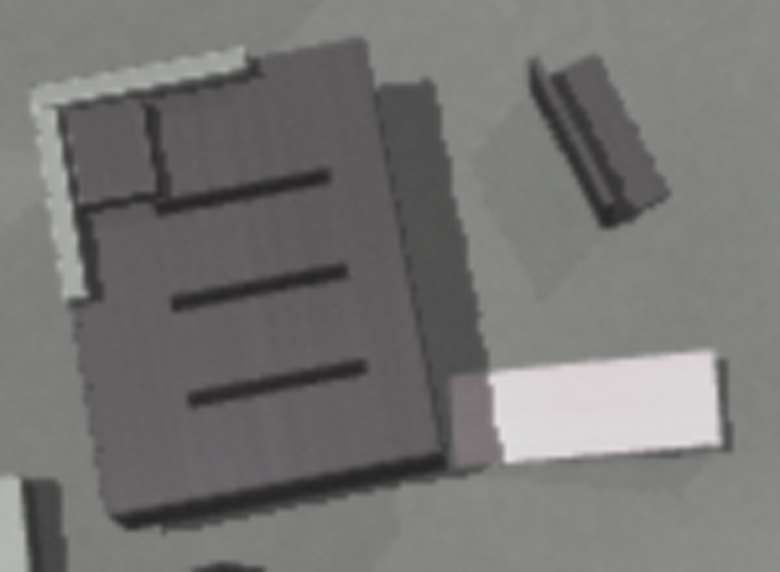

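View pics/cb.png

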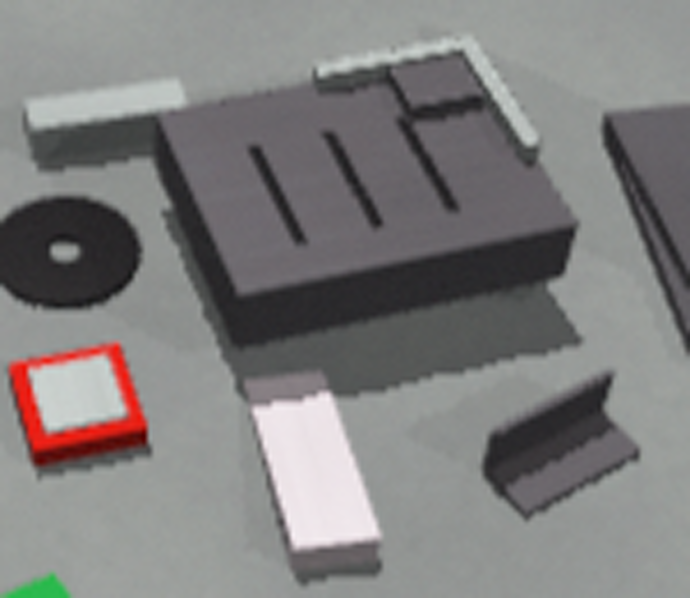

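The crops confirm it: bare aluminium, a bright face with a slope, and thick end away from the box. Its thin end in the top crop is at (450,375)-(453,470), and its thick edge is at (717,350)-(722,446). Next I triangulate the key points and fit the poses.

```bash
cat > fit.py <<'E'
from h import *
from scipy.optimize import least_squares
L=lambda n:dict(np.load(f'pics/{n}_cal.npz'))
A=lambda x,y:(160+(x+.5)/5.2-.5,85+(y+.5)/5.2-.5)
B=lambda x,y:(225+(x+.5)/4.6-.5,120+(y+.5)/4.6-.5)
def fit(obs,x0):
    pt=lambda p,m:np.array([p[0]+np.cos(p[2])*m[0]-np.sin(p[2])*m[1],p[1]+np.sin(p[2])*m[0]+np.cos(p[2])*m[1],m[2]])
    r=lambda p:np.concatenate([proj(s,pt(p,m))-q for s,m,q in obs])
    f=least_squares(r,x0,loss='soft_l1'); return f.x,np.round(f.fun.reshape(-1,2),1)
E
python3 - <<'E'
from fit import *
t,s=L('top'),L('side')
print('corner',tri(t,A(442,458),s,B(238,295)),'farcorner',tri(t,A(365,40),s,B(577,222)),'nearleft',tri(t,A(115,518),s,B(157,112)))
print('thick',tri(t,A(717,350),s,B(380,540)),tri(t,A(722,446),s,B(293,550)),'thin',tri(t,A(450,375),s,B(323,372)),tri(t,A(453,470),s,B(245,383)))
T=.078
for nm,ob in (('all',None),):
    bx,r=fit([(t,(-.11,-.085,T),A(442,458)),(t,(.11,-.085,T),A(365,40)),(t,(-.11,.085,T),A(115,518)),(s,(-.11,-.085,T),B(238,295)),(s,(.11,-.085,T),B(577,222)),(s,(-.11,.085,T),B(157,112))],[.5,.1,0])
    print(bx,r.tolist())
w,r=fit([(t,(-.07,.025,.022),A(722,446)),(t,(-.07,-.025,.022),A(717,350)),(t,(.07,.025,.003),A(453,470)),(t,(.07,-.025,.003),A(450,375)),
 (s,(-.07,.025,.022),B(293,550)),(s,(-.07,-.025,.022),B(380,540)),(s,(.07,.025,.003),B(245,383)),(s,(.07,-.025,.003),B(323,372)),(s,(-.07,.025,0),B(300,582)),(s,(-.07,-.025,0),B(380,568))],[.4,-.15,1.6])
print(w,r.tolist())
R=lambda a:np.array([[np.cos(a),-np.sin(a)],[np.sin(a),np.cos(a)]])
f=bx[:2]+R(bx[2])@[-.09,-.065]; print('foot',f,'foot in wedge frame',R(w[2]).T@(f-w[:2]), 'thick',w[:2]+R(w[2])@[-.07,0],'tip',w[:2]+R(w[2])@[.07,0])
E
```

```text
corner (array([0.55030526, 0.00592547, 0.07541079]), np.float64(0.0030037196347933587)) farcorner (array([0.76463133, 0.04667506, 0.07802537]), np.float64(0.001023599624200651)) nearleft (array([0.51893103, 0.16595024, 0.07925508]), np.float64(0.0020140110539012134))
thick (array([ 0.61664847, -0.13567671,  0.02121758]), np.float64(0.001089173543275749)) (array([ 0.56641976, -0.13774117,  0.02046555]), np.float64(0.0006911384491913608)) thin (array([0.60855318, 0.00519655, 0.00146914]), np.float64(1.2134145714677892e-05)) (array([ 0.5586563 ,  0.0033834 , -0.00230278]), np.float64(0.002330625486004376))
[0.64155225 0.10810971 0.19522974] [[0.9, -0.7], [0.2, -0.7], [-1.6, 0.4], [-0.4, 0.2], [0.3, 0.2], [-1.1, -0.5]]
[ 0.58760127 -0.06776268  1.6351115 ] [[0.6, -0.5], [0.2, -0.0], [1.0, -0.6], [0.5, 0.0], [0.3, 0.1], [0.4, -0.1], [-0.3, -0.3], [-0.0, 0.1], [-1.9, -2.0], [-0.5, -1.4]]
foot [0.56587144 0.02688523] foot in wedge frame [0.09584882 0.0156018 ] thick [ 0.59210023 -0.13761795] tip [0.58310231 0.0020926 ]
```

```bash
cat > mv.py <<'E'
from h import *
from scipy.spatial.transform import Rotation as Ro
def goto(pos,yawdeg):  # tool y axis yaw in world, tool pointing down
    st=sensors.get_state(); R0=Ro.from_rotvec(st['orientation'])
    a=np.radians(yawdeg); y=np.array([np.cos(a),np.sin(a),0]); z=np.array([0,0,-1.]); x=np.cross(y,z)
    Rt=Ro.from_matrix(np.c_[x,y,z])
    print('at',st['tool_pos'].round(4),'t',round(st['clock'],2),'F',st['wrist_force'].round(2),'y-axis',R0.as_matrix()[:,1].round(3),'gap',round(st['finger_gap'],4))
    for p in np.atleast_2d(pos): print('dp',(R0.inv().apply(p-st['tool_pos'])/.2).round(4),'rot',((R0.inv()*Rt).as_rotvec()/2/np.pi).round(4))
E
python3 - <<'E'
from mv import *
from fit import A,L
t=L('top')
for p in [(610,225),(668,195),(530,60)]: print('angle',onz(t,*A(*p),.0).round(3))
print('magnet',[onz(t,u/1.5,v/1.5,.02).round(3) for u,v in((358,297),(400,297),(402,335))])
goto([[.38,.36,.2],[.645,-.083,.15]],3.7)
E
```

```text
angle [ 0.692 -0.081  0.   ]
angle [ 0.709 -0.112  0.   ]
angle [ 0.786 -0.037  0.   ]
magnet [array([0.49 , 0.024, 0.02 ]), array([ 0.49 , -0.052,  0.02 ]), array([ 0.422, -0.055,  0.02 ])]
at [0.2451 0.5196 0.2305] t 0.1 F [0.75 0.34 0.16] y-axis [ 0.427  0.904 -0.002] gap 0.0855
dp [-0.9507 -0.4336  0.1531] rot [-3.000e-04  1.000e-04  1.696e-01]
dp [-3.0941 -1.8712  0.4052] rot [-3.000e-04  1.000e-04  1.696e-01]
```

{"op": "apply_moves", "data": {"dp": [[-0.25,-0.11,0],[-0.5,-0.22,0],[-0.7,-0.32,0],[-0.9,-0.4,0],[-0.95,-0.43,0],[-0.95,-0.43,0],[-0.95,-0.43,0],[-0.95,-0.43,0],[-0.95,-0.43,0]], "rot": [[0,0,0.0225],[0,0,0.045],[0,0,0.067],[0,0,0.09],[0,0,0.112],[0,0,0.135],[0,0,0.157],[0,0,0.1696],[0,0,0.1696]], "grip": [-1,-1,-1,-1,-1,-1,-1,-1,-1]}}

```text
clock: 1.0
tool_pos: [0.3801, 0.3605, 0.2302]
orientation: [2.149, 2.292, -0.004]
wrist_force: [-0.4, 0.7, -0.6]
finger_gap: -0.0001
```

```bash
python3 -c "
from mv import *
goto([.645,-.083,.15],3.7)"
```

```text
at [0.3801 0.3605 0.2302] t 1.0 F [-0.37  0.66 -0.56] y-axis [ 0.998  0.064 -0.002] gap -0.0001
dp [-2.2973  1.1801  0.4031] rot [-0.0003  0.0003 -0.    ]
```

{"op": "apply_moves", "data": {"dp": [[-0.22,0.11,0],[-0.44,0.22,0],[-0.66,0.33,0],[-0.88,0.44,0],[-1,0.51,0],[-1,0.51,0]], "rot": [[0,0,0],[0,0,0],[0,0,0],[0,0,0],[0,0,0],[0,0,0]], "grip": [-1,-1,-1,-1,-1,-1]}}

```text
clock: 1.6
tool_pos: [0.4967, 0.1644, 0.23]
orientation: [2.151, 2.288, -0.005]
wrist_force: [-1.7, 0.3, -0.0]
finger_gap: 0.0002
```

{"op": "apply_moves", "data": {"dp": [[-0.22,0.11,0],[-0.44,0.22,0],[-0.66,0.33,0],[-0.88,0.44,0],[-1,0.51,0],[-1,0.51,0]], "rot": [[0,0,0],[0,0,0],[0,0,0],[0,0,0],[0,0,0],[0,0,0]], "grip": [-1,-1,-1,-1,-1,-1]}}

```text
clock: 2.2
tool_pos: [0.6127, -0.0315, 0.2297]
orientation: [2.152, 2.285, -0.006]
wrist_force: [-0.1, 1.6, -0.0]
finger_gap: 0.0001
```

```bash
python3 -c "
from mv import *
goto([[.645,-.083,.15],[.645,-.083,.006],[.626,-.084,.006],[.612,-.085,.006]],3.7)"
```

```text
at [ 0.6127 -0.0315  0.2297] t 2.2 F [-0.11  1.59 -0.03] y-axis [ 0.998  0.06  -0.001] gap 0.0001
dp [-0.2648  0.1463  0.3994] rot [-0.0002  0.0007 -0.0007]
dp [-0.2616  0.147   1.1194] rot [-0.0002  0.0007 -0.0007]
dp [-0.2609  0.0519  1.1195] rot [-0.0002  0.0007 -0.0007]
dp [-0.2617 -0.0183  1.1196] rot [-0.0002  0.0007 -0.0007]
```

{"op": "apply_moves", "data": {"dp": [[-0.2,0.11,0.1],[-0.265,0.146,0.3],[-0.265,0.147,0.5],[-0.265,0.147,0.7],[-0.265,0.147,0.7]], "rot": [[0,0.0007,-0.0007],[0,0.0007,-0.0007],[0,0.0007,-0.0007],[0,0.0007,-0.0007],[0,0.0007,-0.0007]], "grip": [-1,-1,-1,-1,-1]}}

```text
clock: 2.7
tool_pos: [0.6398, -0.0804, 0.0838]
orientation: [-2.137, -2.284, 0.011]
wrist_force: [-1.3, 0.0, -0.5]
finger_gap: 0.0005
```

```bash
python3 -c "
from mv import *
goto([[.645,-.083,.006],[.626,-.084,.006],[.612,-.085,.006]],3.7)"
```

```text
at [ 0.6398 -0.0804  0.0838] t 2.7 F [-1.31  0.04 -0.52] y-axis [ 0.998  0.066 -0.014] gap 0.0005
dp [-0.0167  0.0309  0.3887] rot [-0.0023 -0.0008  0.0003]
dp [-0.0154 -0.0642  0.39  ] rot [-0.0023 -0.0008  0.0003]
dp [-0.0158 -0.1344  0.391 ] rot [-0.0023 -0.0008  0.0003]
```

{"op": "apply_moves", "data": {"dp": [[-0.017,0.031,0.15],[-0.017,0.031,0.3],[-0.017,0.031,0.38],[-0.017,0.031,0.385],[-0.017,0.031,0.385]], "rot": [[-0.0023,-0.0008,0],[-0.0023,-0.0008,0],[-0.0023,-0.0008,0],[-0.0023,-0.0008,0],[-0.0023,-0.0008,0]], "grip": [-1,-1,-1,-1,-1]}}

```text
clock: 3.2
tool_pos: [0.6462, -0.0823, 0.0086]
orientation: [2.144, 2.294, 0.002]
wrist_force: [1.0, -0.4, 0.1]
finger_gap: 0.0
```

```bash
python3 -c "
from mv import *
goto([[.645,-.083,.006],[.626,-.084,.006],[.612,-.085,.006]],3.7)"
```

```text
at [ 0.6462 -0.0823  0.0086] t 3.2 F [ 0.99 -0.4   0.14] y-axis [0.998 0.067 0.002] gap 0.0
dp [-0.0031 -0.0062  0.0129] rot [0.0004 0.0001 0.0005]
dp [-0.0017 -0.1013  0.0127] rot [0.0004 0.0001 0.0005]
dp [-0.0019 -0.1715  0.0125] rot [0.0004 0.0001 0.0005]
```

{"op": "apply_moves", "data": {"dp": [[-0.002,-0.02,0.01],[-0.002,-0.04,0.01],[-0.002,-0.06,0.01],[-0.002,-0.075,0.01],[-0.002,-0.09,0.01],[-0.002,-0.1,0.01],[-0.002,-0.11,0.01],[-0.002,-0.12,0.01],[-0.002,-0.13,0.01],[-0.002,-0.14,0.01],[-0.002,-0.15,0.01],[-0.002,-0.16,0.01],[-0.002,-0.17,0.01],[-0.002,-0.17,0.01]], "rot": [[0,0,0],[0,0,0],[0,0,0],[0,0,0],[0,0,0],[0,0,0],[0,0,0],[0,0,0],[0,0,0],[0,0,0],[0,0,0],[0,0,0],[0,0,0],[0,0,0]], "grip": [-1,-1,-1,-1,-1,-1,-1,-1,-1,-1,-1,-1,-1,-1]}}

```text
clock: 4.6
tool_pos: [0.6118, -0.085, 0.0065]
orientation: [2.144, 2.294, 0.002]
wrist_force: [0.8, -0.5, 0.4]
finger_gap: -0.0001
```

```bash
python3 - <<'E'
from mv import *
a=snap('top','top2.png');b=snap('side','side2.png')
a=a['pixels'][85:195,160:310,::-1];b=b['pixels'][120:250,225:375,::-1]
f=lambda i,k:cv2.resize(i,None,fx=k,fy=k,interpolation=cv2.INTER_CUBIC)
cv2.imwrite('pics/c2.png',f(a,5.2));cv2.imwrite('pics/d2.png',f(b,4.6))
goto([.612,-.085,.006],3.7)
E
```

```text
at [ 0.6118 -0.085   0.0065] t 4.7 F [ 0.66 -0.03  0.7 ] y-axis [0.998 0.068 0.001] gap 0.0
dp [-0.0001  0.0009  0.0023] rot [0.0002 0.     0.0005]
```

View pics/d2.png

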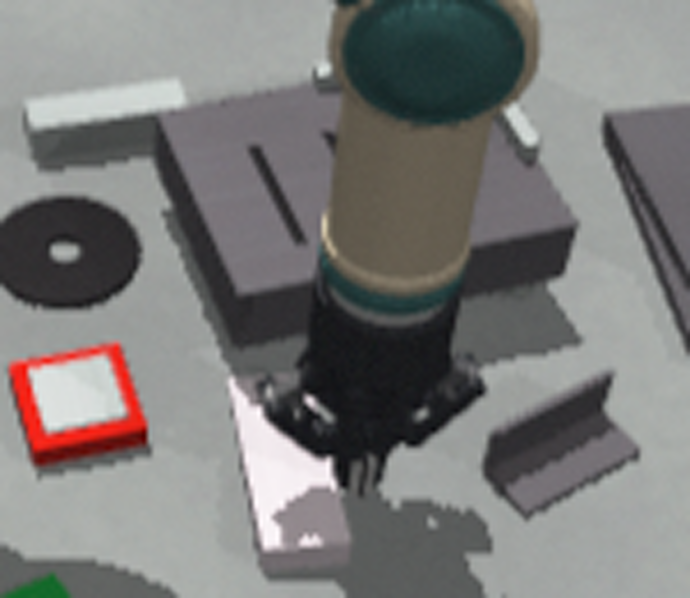

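The wedge moved toward -x, its thick end more than the tip (thick corners at (262,552) and (350,543), thin left corner near (232,378)). I'll refit its pose.

```bash
cat > w.py <<'E'
from fit import *
bx=np.array([0.64155,0.10811,0.1952])
R=lambda a:np.array([[np.cos(a),-np.sin(a)],[np.sin(a),np.cos(a)]])
foot=bx[:2]+R(bx[2])@[-.09,-.065]
def rep(w):
    print('wedge',w.round(4),np.degrees(w[2]).round(1),'foot in wedge',(R(w[2]).T@(foot-w[:2])).round(4),'thick',(w[:2]+R(w[2])@[-.07,0]).round(4),'tip',(w[:2]+R(w[2])@[.07,0]).round(4))
TL,TR,NL,NR,BL,BR=(-.07,.025,.022),(-.07,-.025,.022),(.07,.025,.003),(.07,-.025,.003),(-.07,.025,0),(-.07,-.025,0)
E
python3 - <<'E'
from w import *
s=L('side')
w,r=fit([(s,TL,B(262,552)),(s,TR,B(350,543)),(s,NL,B(232,378))],[.57,-.068,1.55]); print(r.tolist()); rep(w)
E
```

```text
[[-0.1, -0.5], [0.2, 0.3], [-0.1, 0.2]]
wedge [ 0.5752 -0.0673  1.5564] 89.2 foot in wedge [0.0941 0.0107] thick [ 0.5741 -0.1373] tip [0.5762 0.0027]
```

View pics/c2.png

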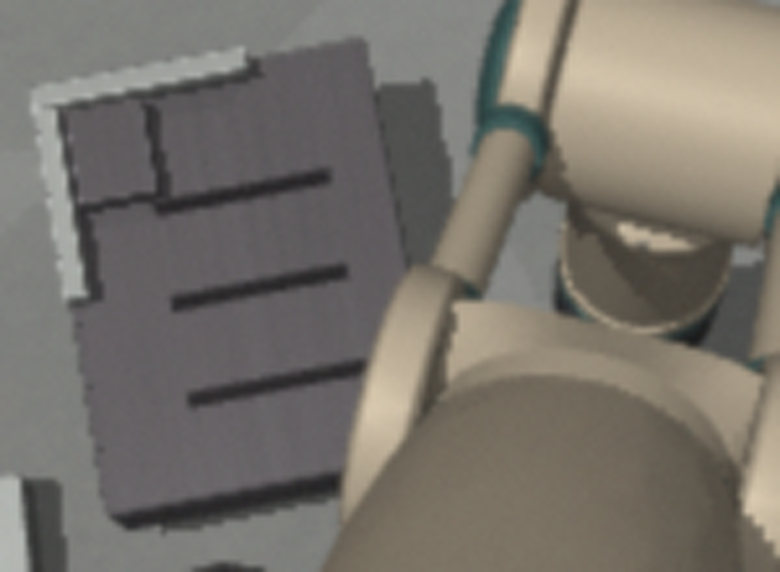

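The arm blocks the top view at (560,400), so I'll rely on the side view. The wedge now heads 89.2° with the foot 10.7 mm off its centreline. A second side nudge nearer the tip will aim it at the foot.

```bash
python3 - <<'E'
from mv import *
goto([[.62,-.085,.006],[.62,-.057,.006],[.6055,-.057,.006]],3.7)
E
```

```text
at [ 0.6118 -0.085   0.0065] t 4.7 F [ 0.66 -0.03  0.7 ] y-axis [0.998 0.068 0.001] gap 0.0
dp [-0.0028  0.0408  0.0023] rot [0.0002 0.     0.0005]
dp [0.1368 0.0502 0.0023] rot [0.0002 0.     0.0005]
dp [ 0.1417 -0.0221  0.0022] rot [0.0002 0.     0.0005]
```

{"op": "apply_moves", "data": {"dp": [[0,0.04,0],[0,0.045,0],[0.07,0.048,0],[0.137,0.05,0],[0.138,0.04,0],[0.138,0.03,0],[0.139,0.02,0],[0.14,0.01,0],[0.14,0,0],[0.14,-0.007,0],[0.14,-0.014,0],[0.14,-0.022,0],[0.14,-0.022,0],[0.137,0.02,0],[0.137,0.06,0],[0.1,0.1,0],[0.1,0.1,0]], "rot": [[0,0,0],[0,0,0],[0,0,0],[0,0,0],[0,0,0],[0,0,0],[0,0,0],[0,0,0],[0,0,0],[0,0,0],[0,0,0],[0,0,0],[0,0,0],[0,0,0],[0,0,0],[0,0,0],[0,0,0]], "grip": [-1,-1,-1,-1,-1,-1,-1,-1,-1,-1,-1,-1,-1,-1,-1,-1,-1]}}

```text
clock: 6.4
tool_pos: [0.6328, -0.0648, 0.0066]
orientation: [2.143, 2.292, 0.003]
wrist_force: [0.4, 0.5, -0.3]
finger_gap: 0.0002
```

```bash
python3 - <<'E'
from mv import *
b=snap('side','side3.png')['pixels'][120:250,225:375,::-1]
cv2.imwrite('pics/d3.png',cv2.resize(b,None,fx=4.6,fy=4.6,interpolation=cv2.INTER_CUBIC))
goto([.574,-.16,.05],3)
E
```

```text
at [ 0.6315 -0.0643  0.0063] t 6.45 F [ 0.39  0.34 -0.64] y-axis [0.998 0.067 0.002] gap 0.0001
dp [-0.4583 -0.3186 -0.2187] rot [0.0003 0.0001 0.0024]
```

View pics/d3.png

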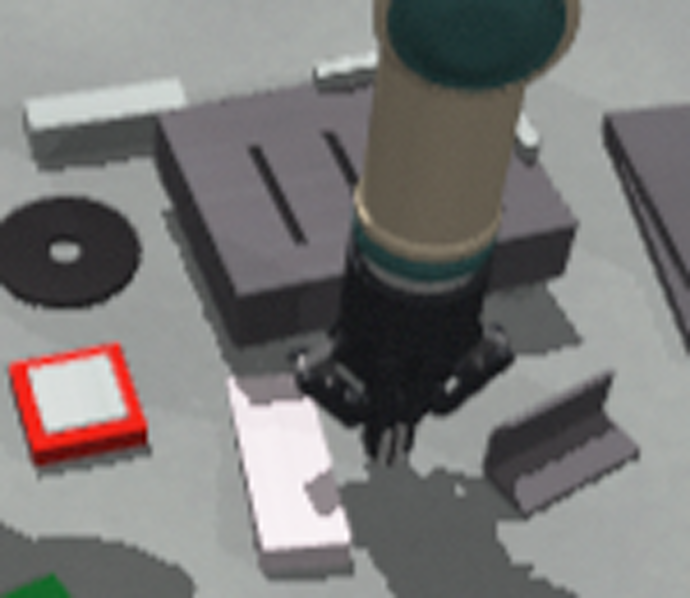

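```bash
python3 - <<'E'
from w import *
s=L('side')
w,r=fit([(s,TL,B(262,552)),(s,TR,B(350,543)),(s,NL,B(228,377)),(s,BL,B(268,580)),(s,BR,B(350,572))],[.57,-.068,1.55]); print(r.tolist()); rep(w)
t=cv2.imread('pics/side3.png');g=t.astype(int).sum(2)
for v in range(200,246,4): print(v,''.join('%4d'%(x//8) for x in g[v,270:304]))
E
```

```text
[[0.4, 0.2], [0.6, 0.6], [0.1, 1.1], [-1.4, -1.0], [-0.2, -0.9]]
wedge [ 0.5745 -0.069   1.5803] 90.5 foot in wedge [0.096  0.0077] thick [ 0.5752 -0.139 ] tip [0.5738 0.0009]
200   57  57  58  58  58  37  31  31  31  31  31  32  32  33  31  31  31  30  28  32  39  35  22  17  18  19  18  19  28  31  23  11   8   8
204   58  58  58  58  63  86  79  54  49  48  48  48  48  47  47  48  48  48  48  36  16  10  11  10   9  11  15  11  12   9  16  18  27  31
208   59  59  59  58  58  71  87  88  89  79  76  76  76  76  87  88  88  88  88  88  88  88  88  70  41  21  11  11   9   9   9  10  10  10
212   62  61  61  59  59  51  77  88  89  88  88  89  88  89  89  89  87  88  88  88  88  88  87  88  78  62  58  58  54  38  20  17  25  34
216   62  61  60  58  59  59  40  83  90  90  90  91  91  91  90  90  90  89  90  90  90  90  90  90  90  83  62  58  58  58  58  58  57  50
220   62  62  62  59  59  58  58  46  87  90  90  90  91  91  90  90  90  90  90  90  90  90  90  90  90  90  84  65  59  59  60  58  58  58
224   62  61  59  59  58  58  58  56  45  88  90  90  90  91  91  90  90  90  90  90  90  82  79  57  52  51  52  53  60  60  51  49  49  49
228   62  61  60  58  58  58  58  58  52  58  89  90  91  91  91  91  91  91  90  90  90  90  62  52  52  52  52  52  50  36  34  33  33  34
232   63  63  61  59  58  59  58  58  57  49  65  89  91  91  91  91  91  91  91  91  91  91  91  91  83  80  80  89  90  88  49  34  34  34
236   63  63  59  58  59  58  58  59  58  59  43  66  90  91  91  91  91  91  91  91  91  91  91  91  91  91  91  91  90  91  91  52  34  34
240   64  63  62  62  60  60  58  58  59  58  56  43  41  41  41  41  40  40  40  40  40  40  40  40  40  40  40  40  40  40  40  56  60  60
244   63  63  63  63  62  63  63  62  62  62  62  58  40  36  36  36  35  35  34  33  34  34  33  34  33  34  34  33  34  33  34  34  57  60
```

```bash
python3 - <<'E'
from mv import *
goto([[.632,-.09,.05],[.5765,-.168,.05],[.5765,-.168,.008]],3.2)
E
```

```text
at [ 0.6315 -0.0643  0.0063] t 6.45 F [ 0.39  0.34 -0.64] y-axis [0.998 0.067 0.002] gap 0.0001
dp [-0.1286 -0.0057 -0.2182] rot [0.0003 0.0001 0.0018]
dp [-0.4991 -0.3088 -0.2186] rot [0.0003 0.0001 0.0018]
dp [-0.499  -0.3092 -0.0086] rot [0.0003 0.0001 0.0018]
```

{"op": "apply_moves", "data": {"dp": [[-0.03,0,-0.15],[-0.12,0,-0.22],[-0.3,-0.15,-0.22],[-0.45,-0.28,-0.22],[-0.499,-0.309,-0.22],[-0.499,-0.309,-0.22],[-0.499,-0.309,-0.12],[-0.499,-0.309,-0.03],[-0.499,-0.309,-0.01],[-0.499,-0.309,-0.01]], "rot": [[0,0,0.0018],[0,0,0.0018],[0,0,0.0018],[0,0,0.0018],[0,0,0.0018],[0,0,0.0018],[0,0,0.0018],[0,0,0.0018],[0,0,0.0018],[0,0,0.0018]], "grip": [-1,-1,-1,-0.8,-0.53,-0.53,-0.53,-0.53,-0.53,-0.53]}}

```text
clock: 7.45
tool_pos: [0.5767, -0.1668, 0.0075]
orientation: [2.157, 2.284, 0.002]
wrist_force: [0.6, 0.3, 0.3]
finger_gap: 0.0197
```

```bash
python3 - <<'E'
from mv import *
goto([[.5752,-.150,.008],[.5735,-.12,.008],[.573,-.110,.008],[.571,-.075,.008]],3.2)
E
```

```text
at [ 0.5767 -0.1668  0.0075] t 7.45 F [0.56 0.26 0.25] y-axis [0.998 0.057 0.001] gap 0.0197
dp [ 0.0845 -0.0028 -0.0023] rot [ 0.0001 -0.0001  0.0002]
dp [ 0.2348 -0.0027 -0.0022] rot [ 0.0001 -0.0001  0.0002]
dp [ 0.2848 -0.0024 -0.0022] rot [ 0.0001 -0.0001  0.0002]
dp [ 0.4601 -0.0024 -0.0021] rot [ 0.0001 -0.0001  0.0002]
```

{"op": "apply_moves", "data": {"dp": [[0.04,-0.001,-0.002],[0.06,-0.002,-0.002],[0.08,-0.003,-0.002],[0.1,-0.003,-0.002],[0.12,-0.003,-0.002],[0.14,-0.003,-0.002],[0.16,-0.003,-0.002],[0.18,-0.003,-0.002],[0.2,-0.003,-0.002],[0.22,-0.003,-0.002],[0.235,-0.003,-0.002],[0.235,-0.003,-0.002]], "rot": [[0,0,0],[0,0,0],[0,0,0],[0,0,0],[0,0,0],[0,0,0],[0,0,0],[0,0,0],[0,0,0],[0,0,0],[0,0,0],[0,0,0]], "grip": [-0.53,-0.53,-0.53,-0.53,-0.53,-0.53,-0.53,-0.53,-0.53,-0.53,-0.53,-0.53]}}

```text
clock: 8.65
tool_pos: [0.5732, -0.1192, 0.0078]
orientation: [-2.157, -2.283, -0.002]
wrist_force: [0.3, -1.2, -0.4]
finger_gap: 0.0202
```

```bash
python3 - <<'E'
from mv import *
b=snap('side','side4.png')['pixels'][120:250,225:375,::-1]
cv2.imwrite('pics/d4.png',cv2.resize(b,None,fx=4.6,fy=4.6,interpolation=cv2.INTER_CUBIC))
goto([[.573,-.110,.008],[.571,-.075,.008]],3.2)
E
```

```text
at [ 0.5731 -0.1192  0.0077] t 8.7 F [ 0.17 -0.11  0.25] y-axis [0.998 0.057 0.   ] gap 0.0198
dp [ 0.046   0.0024 -0.0013] rot [ 0.     -0.0002  0.0002]
dp [ 0.2213  0.0023 -0.001 ] rot [ 0.     -0.0002  0.0002]
```

View pics/d4.png

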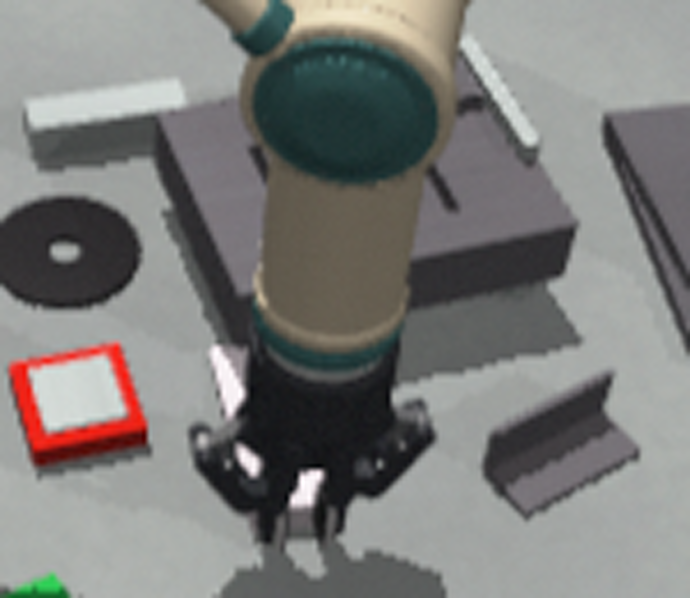

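```bash
python3 - <<'E'
from w import *
s=L('side')
p=onz(s,*B(210,348),.003);print(p)
for h in (90.5,93.2,95):
  a=np.radians(h);c=np.array([.5732,-.1085])+R(a)@[.07,0];print(h,(c+R(a)@[.07,.025]).round(4)); rep(np.r_[c,a])
E
```

```text
[0.5409192  0.02936048 0.003     ]
90.5 [0.547  0.0313]
wedge [ 0.5726 -0.0385  1.5795] 90.5 foot in wedge [0.0654 0.0062] thick [ 0.5732 -0.1085] tip [0.572  0.0315]
93.2 [0.5404 0.0299]
wedge [ 0.5693 -0.0386  1.6266] 93.2 foot in wedge [ 0.0656 -0.0002] thick [ 0.5732 -0.1085] tip [0.5654 0.0313]
95 [0.5361 0.0288]
wedge [ 0.5671 -0.0388  1.6581] 95.0 foot in wedge [ 0.0655 -0.0045] thick [ 0.5732 -0.1085] tip [0.561 0.031]
```

The tip corner at (210,348) matches a heading of 93.2°, with the foot centred on the wedge to within 1 mm. I'll now advance until the force climbs.

{"op": "apply_moves", "data": {"dp": [[0.02,0,-0.001],[0.04,0,-0.001],[0.055,0,-0.001],[0.07,0,-0.001],[0.075,0,-0.001],[0.075,0,-0.001]], "rot": [[0,0,0],[0,0,0],[0,0,0],[0,0,0],[0,0,0],[0,0,0]], "grip": [-0.53,-0.53,-0.53,-0.53,-0.53,-0.53]}}

```text
clock: 9.3
tool_pos: [0.5719, -0.1037, 0.0078]
orientation: [-2.156, -2.282, -0.002]
wrist_force: [0.3, 0.3, -0.4]
finger_gap: 0.02
```

{"op": "apply_moves", "data": {"dp": [[0.005,0,0],[0.01,0,0],[0.015,0,0]], "rot": [[0,0,0],[0,0,0],[0,0,0]], "grip": [-0.53,-0.53,-0.53]}}

```text
clock: 9.6
tool_pos: [0.5718, -0.1008, 0.0078]
orientation: [-2.156, -2.282, -0.002]
wrist_force: [-0.1, -1.1, 0.0]
finger_gap: 0.0201
```

{"op": "apply_moves", "data": {"dp": [[0.005,0,0],[0.01,0,0],[0.0125,0,0]], "rot": [[0,0,0],[0,0,0],[0,0,0]], "grip": [-0.53,-0.53,-0.53]}}

```text
clock: 9.9
tool_pos: [0.5716, -0.0982, 0.0078]
orientation: [-2.156, -2.282, -0.002]
wrist_force: [0.1, -1.8, -0.5]
finger_gap: 0.0202
```

{"op": "apply_moves", "data": {"dp": [[0.005,0,0],[0.01,0,0],[0.0125,0,0]], "rot": [[0,0,0],[0,0,0],[0,0,0]], "grip": [-0.53,-0.53,-0.53]}}

```text
clock: 10.2
tool_pos: [0.5715, -0.0956, 0.0078]
orientation: [-2.156, -2.282, -0.002]
wrist_force: [0.8, -1.1, 0.7]
finger_gap: 0.0202
```

{"op": "apply_moves", "data": {"dp": [[0.005,0,0],[0.01,0,0],[0.0125,0,0]], "rot": [[0,0,0],[0,0,0],[0,0,0]], "grip": [-0.53,-0.53,-0.53]}}

```text
clock: 10.5
tool_pos: [0.5713, -0.093, 0.0078]
orientation: [-2.156, -2.282, -0.002]
wrist_force: [0.6, -0.9, 1.2]
finger_gap: 0.0204
```

{"op": "apply_moves", "data": {"dp": [[0.005,0,0],[0.01,0,0],[0.0125,0,0]], "rot": [[0,0,0],[0,0,0],[0,0,0]], "grip": [-0.53,-0.53,-0.53]}}

```text
clock: 10.8
tool_pos: [0.5711, -0.0904, 0.0078]
orientation: [-2.156, -2.282, -0.002]
wrist_force: [0.7, -1.2, -0.1]
finger_gap: 0.0196
```

{"op": "apply_moves", "data": {"dp": [[0.005,0,0],[0.01,0,0],[0.0125,0,0]], "rot": [[0,0,0],[0,0,0],[0,0,0]], "grip": [-0.53,-0.53,-0.53]}}

```text
clock: 11.1
tool_pos: [0.571, -0.0877, 0.0078]
orientation: [-2.156, -2.283, -0.002]
wrist_force: [-0.4, -1.9, -1.0]
finger_gap: 0.0203
```

{"op": "apply_moves", "data": {"dp": [[0.005,0,0],[0.01,0,0],[0.0125,0,0]], "rot": [[0,0,0],[0,0,0],[0,0,0]], "grip": [-0.53,-0.53,-0.53]}}

```text
clock: 11.4
tool_pos: [0.5708, -0.0851, 0.0079]
orientation: [-2.156, -2.283, -0.002]
wrist_force: [0.1, -0.5, -0.1]
finger_gap: 0.0197
```

{"op": "apply_moves", "data": {"dp": [[0.005,0,0],[0.01,0,0],[0.0125,0,0]], "rot": [[0,0,0],[0,0,0],[0,0,0]], "grip": [-0.53,-0.53,-0.53]}}

```text
clock: 11.7
tool_pos: [0.5706, -0.0825, 0.0078]
orientation: [-2.155, -2.283, -0.002]
wrist_force: [0.6, -0.8, -0.0]
finger_gap: 0.0201
```

{"op": "apply_moves", "data": {"dp": [[0.005,0,0],[0.01,0,0],[0.0125,0,0]], "rot": [[0,0,0],[0,0,0],[0,0,0]], "grip": [-0.53,-0.53,-0.53]}}

```text
clock: 12.0
tool_pos: [0.5704, -0.0799, 0.0078]
orientation: [-2.155, -2.283, -0.002]
wrist_force: [-0.3, -2.3, -0.1]
finger_gap: 0.0199
```

{"op": "apply_moves", "data": {"dp": [[0.005,0,0],[0.01,0,0],[0.0125,0,0]], "rot": [[0,0,0],[0,0,0],[0,0,0]], "grip": [-0.53,-0.53,-0.53]}}

```text
clock: 12.3
tool_pos: [0.5703, -0.0773, 0.0078]
orientation: [-2.155, -2.283, -0.002]
wrist_force: [0.7, -0.7, -0.7]
finger_gap: 0.0203
```

{"op": "apply_moves", "data": {"dp": [[0.005,0,0],[0.01,0,0],[0.0125,0,0]], "rot": [[0,0,0],[0,0,0],[0,0,0]], "grip": [-0.53,-0.53,-0.53]}}

```text
clock: 12.6
tool_pos: [0.5702, -0.0749, 0.0078]
orientation: [-2.155, -2.283, -0.001]
wrist_force: [-0.8, -3.0, -0.3]
finger_gap: 0.0203
```

{"op": "apply_moves", "data": {"dp": [[0.005,0,0],[0.0075,0,0]], "rot": [[0,0,0],[0,0,0]], "grip": [-0.53,-0.53]}}

```text
clock: 12.8
tool_pos: [0.5702, -0.0737, 0.0079]
orientation: [-2.155, -2.284, -0.001]
wrist_force: [0.4, -3.1, -0.8]
finger_gap: 0.0199
```

{"op": "apply_moves", "data": {"dp": [[0.004,0,0],[0.005,0,0]], "rot": [[0,0,0],[0,0,0]], "grip": [-0.53,-0.53]}}

```text
clock: 13.0
tool_pos: [0.5702, -0.0731, 0.0079]
orientation: [-2.155, -2.285, -0.0]
wrist_force: [0.3, -4.0, -0.9]
finger_gap: 0.0198
```

{"op": "apply_moves", "data": {"dp": [[0.005,0,0],[0.006,0,0]], "rot": [[0,0,0],[0,0,0]], "grip": [-0.53,-0.53]}}

```text
clock: 13.2
tool_pos: [0.5703, -0.0722, 0.0079]
orientation: [-2.155, -2.285, 0.0]
wrist_force: [0.3, -5.3, -1.6]
finger_gap: 0.0198
```

{"op": "apply_moves", "data": {"dp": [[0.006,0,0],[0.007,0,0]], "rot": [[0,0,0],[0,0,0]], "grip": [-0.53,-0.53]}}

```text
clock: 13.4
tool_pos: [0.5704, -0.0714, 0.0079]
orientation: [2.154, 2.285, -0.001]
wrist_force: [-0.6, -6.6, -0.6]
finger_gap: 0.0201
```

{"op": "apply_moves", "data": {"dp": [[0.006,0,0],[0.007,0,0],[0.007,0,0]], "rot": [[0,0,0],[0,0,0],[0,0,0]], "grip": [-0.53,-0.53,-0.53]}}

```text
clock: 13.7
tool_pos: [0.5705, -0.0709, 0.008]
orientation: [2.152, 2.285, -0.002]
wrist_force: [-0.6, -6.3, -0.8]
finger_gap: 0.0197
```

```bash
python3 - <<'E'
from mv import *
goto([[.5725,-.115,.008],[.5725,-.115,.15]],3.2)
E
```

```text
at [ 0.5705 -0.0709  0.008 ] t 13.7 F [-0.62 -6.29 -0.77] y-axis [0.998 0.06  0.001] gap 0.0197
dp [-0.2207 -0.0033  0.0004] rot [0.0001 0.0004 0.0006]
dp [-0.2227 -0.003  -0.7096] rot [0.0001 0.0004 0.0006]
```

{"op": "apply_moves", "data": {"dp": [[0.007,0,0],[0.009,0,0]], "rot": [[0,0,0],[0,0,0]], "grip": [-0.53,-0.53]}}

```text
clock: 13.9
tool_pos: [0.5707, -0.0704, 0.008]
orientation: [2.15, 2.285, -0.004]
wrist_force: [-0.7, -7.4, -1.5]
finger_gap: 0.0199
```

{"op": "apply_moves", "data": {"dp": [[-0.05,0,0],[-0.15,0,0],[-0.22,0,0],[-0.22,0,-0.2],[-0.22,0,-0.45],[-0.22,0,-0.6],[-0.05,0,-0.6],[0.15,0,-0.6],[0.35,-0.01,-0.6],[0.48,-0.02,-0.6],[0.483,-0.02,-0.6],[0.483,-0.02,-0.6]], "rot": [[0,0,0],[0,0,0],[0,0,0],[0,0,0],[0,0,0],[0,0,0],[0,0,0],[0,0,0],[0,0,0],[0,0,0],[0,0,0],[0,0,0]], "grip": [-0.53,-0.53,-0.53,-0.53,-1,-1,-1,-1,-1,-1,-1,-1]}}

```text
clock: 15.1
tool_pos: [0.5606, 0.0268, 0.1275]
orientation: [2.149, 2.286, -0.004]
wrist_force: [-0.1, -0.9, -0.7]
finger_gap: 0.0001
```

```bash
python3 - <<'E'
from mv import *
b=snap('side','side5.png')['pixels'][120:250,225:375,::-1]
cv2.imwrite('pics/d5.png',cv2.resize(b,None,fx=4.6,fy=4.6,interpolation=cv2.INTER_CUBIC))
goto([[.566,.027,.09],[.566,.027,.079],[.566,.027,.076]],3.2)
E
```

```text
at [0.5608 0.026  0.1276] t 15.15 F [ 0.17  0.21 -0.32] y-axis [0.998 0.061 0.001] gap -0.0002
dp [0.0043 0.0258 0.1878] rot [0.0002 0.0008 0.0008]
dp [0.0046 0.0258 0.2428] rot [0.0002 0.0008 0.0008]
dp [0.0047 0.0258 0.2578] rot [0.0002 0.0008 0.0008]
```

View pics/d5.png

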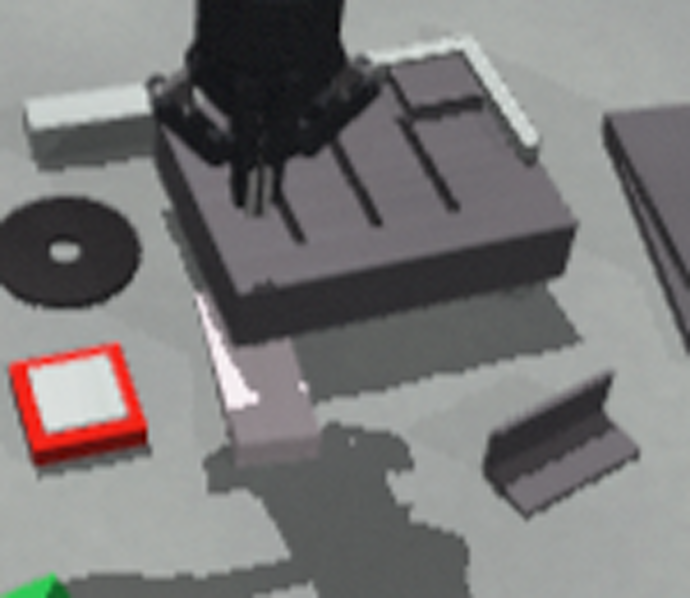

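The wedge is under the corner (thick edge at (230,440)-(320,430)), and the box corners are still at (238,295) and (577,222), so the box hasn't moved. Pressing now.

{"op": "apply_moves", "data": {"dp": [[0.005,0.026,0.1],[0.005,0.026,0.19],[0.005,0.026,0.22],[0.005,0.026,0.235],[0.005,0.026,0.24],[0.005,0.026,0.245]], "rot": [[0,0,0],[0,0,0],[0,0,0],[0,0,0],[0,0,0],[0,0,0]], "grip": [-1,-1,-1,-1,-1,-1]}}

```text
clock: 15.75
tool_pos: [0.5667, 0.0267, 0.0792]
orientation: [2.15, 2.283, -0.003]
wrist_force: [0.2, -1.2, 1.1]
finger_gap: -0.0002
```

{"op": "apply_moves", "data": {"dp": [[0,0,0.004],[0,0,0.008],[0,0,0.012]], "rot": [[0,0,0],[0,0,0],[0,0,0]], "grip": [-1,-1,-1]}}

```text
clock: 16.05
tool_pos: [0.567, 0.0266, 0.0775]
orientation: [2.149, 2.283, -0.002]
wrist_force: [-1.4, 0.2, 8.7]
finger_gap: -0.0002
```

{"op": "apply_moves", "data": {"dp": [[0,0,0.005],[0,0,0.008],[0,0,0.01],[0,0,0.01]], "rot": [[0,0,0],[0,0,0],[0,0,0],[0,0,0]], "grip": [-1,-1,-1,-1]}}

```text
clock: 16.45
tool_pos: [0.5671, 0.0265, 0.0775]
orientation: [2.148, 2.282, -0.001]
wrist_force: [-3.3, -0.5, 11.1]
finger_gap: 0.0
```

{"op": "apply_moves", "data": {"dp": [[0,0,0.01],[0,0,0.015],[0,0,0.02],[0,0,0.02],[0,0,0.02],[0,0,0.02],[0,0,0.02]], "rot": [[0,0,0],[0,0,0],[0,0,0],[0,0,0],[0,0,0],[0,0,0],[0,0,0]], "grip": [-1,-1,-1,-1,-1,-1,-1]}}

```text
clock: 17.15
tool_pos: [0.5671, 0.0265, 0.0773]
orientation: [2.146, 2.282, -0.0]
wrist_force: [-6.4, 0.6, 22.4]
finger_gap: -0.0002
```

{"op": "apply_moves", "data": {"dp": [[0,0,-0.01],[0,0,-0.06],[0,0,-0.25],[0,0,-0.5],[0,0,-0.75],[0.1,-0.1,-0.75],[0.3,-0.3,-0.75],[0.5,-0.5,-0.75],[0.7,-0.7,-0.75],[0.9,-0.9,-0.75],[1,-1,-0.75],[1,-1,-0.75],[1,-1,-0.75]], "rot": [[0,0,0],[0,0,0],[0,0,0],[0,0,0],[0,0,0],[0,0,0],[0,0,0],[0,0,0],[0,0,0],[0,0,0],[0,0,0],[0,0,0],[0,0,0]], "grip": [-1,-1,-1,-1,-1,-1,-1,-1,-1,-1,-1,-1,-1]}}

```text
clock: 18.45
tool_pos: [0.3535, 0.2156, 0.2251]
orientation: [2.142, 2.285, 0.001]
wrist_force: [1.5, -0.2, -0.8]
finger_gap: 0.0
```

```bash
python3 - <<'E'
from mv import *
a=snap('top','top6.png');b=snap('side','side6.png')
f=lambda i,k:cv2.resize(i,None,fx=k,fy=k,interpolation=cv2.INTER_CUBIC)
A=f(a['pixels'][85:195,160:310,::-1],5.2);B=f(b['pixels'][120:250,225:375,::-1],4.6)
cv2.imwrite('pics/c6.png',A);cv2.imwrite('pics/d6.png',B)
d=lambda n:cv2.absdiff(cv2.imread(f'pics/{n}0.png'),cv2.imread(f'pics/{n}6.png')).max(2)
o=np.hstack([d('top')[60:330,100:430],d('side')[60:330,150:420]]);cv2.imwrite('pics/diff.png',cv2.resize(np.minimum(o.astype(int)*3,255).astype(np.uint8),None,fx=1.3,fy=1.3))
E
```

```text
(no output)
```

View pics/d6.png

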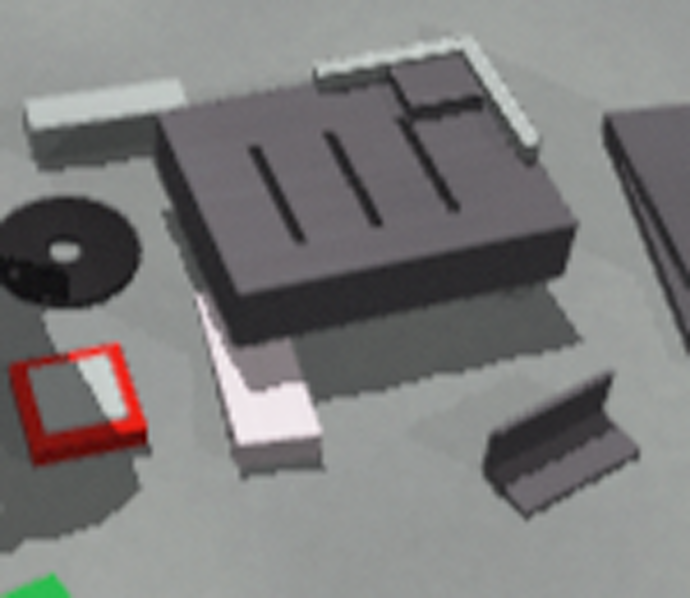

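View pics/diff.png

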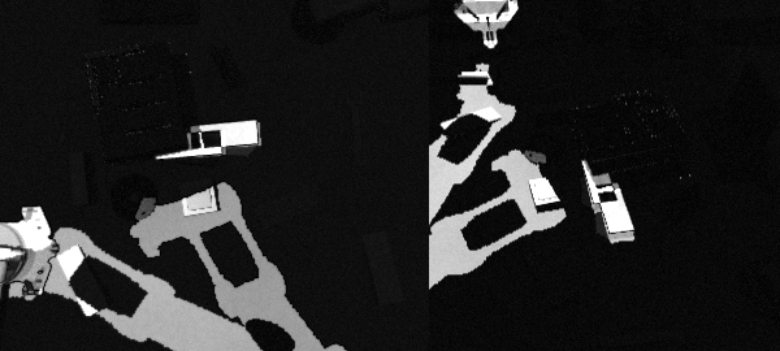

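The only changes in the image are the wedge, the arm and the arm's shadow. The box edges show sub-pixel speckle only, and the bystanders haven't moved. Handing in.

```bash
python3 -c "
from plant import ctrl
print(ctrl.close_job())"
```

```text
the job is handed in; nothing more can be done
None
```

The wedge is now under the short foot and carrying that corner. The box did not give when I pressed on it, and the job is handed in; the arm's work ended at 18.5 s of the 45 s allowed.

- **Wedge:** I nudged it sideways twice to line it up with the foot, then pushed it in from the thick end. Contact came about 53 mm past the tip, which puts the gap at roughly 10 mm. I stopped at about 7.4 N, below the 12 N limit.
- **Press test:** I pressed with closed fingers on the top right above the foot. Between 9 N and 22 N the fingers sank only 0.2 mm (77.5 to 77.3 mm).
- **Last checks:** Comparing the pictures from before and after, the box shows only sub-pixel speckle at its edges and the bystanders have not moved. The hand is well clear.
- **Weaker points:**
  - The arm blocked the top camera during the sideways nudges, so I positioned the wedge from the side view alone; the fits were within about 1.5 pixels.
  - After contact the wedge moved about 4 mm more under rising force, so the corner may have been loaded slightly. No lift shows in the pictures.

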